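# Fit the gear selector lever on its splined shaft and swing it to the stop

### The job

Fit the loose grey steel selector lever on the splined shaft of the aluminium gearbox cover: set it over the shaft's round nose, feel for the one angle at which the splines let it in, without forcing it, and slide it down until it sits fully home on the shoulder. Then swing the lever, with the shaft, round against the stop screw on the cover and let go there; leave the other things alone.

Things in the scene. Friction and masses are not known exactly. Their poses are not given: they have to be found in the camera images.
- selector_lever: Grey steel lever, 148 long, loose, lying flat. Origin: bore axis, underside; x runs along the lever to its drilled end, z up. Boss 30 high, 44 dia with two flats 36 apart facing +-y, good to grip. Splined bore right through: 5 grooves at 60 degree pitch, none on the lever's side (blind land, yellow mark on top). Clamp ears reach x=-37; bar 12 to 18 thick, 28 to 16 wide, flush with the underside.
- lever_eye (a point): Centre of the 10 mm hole in the lever's rounded end (24 mm dia, 12 thick), at 100 mm along x from the bore axis, 6 mm above the underside.
- gear_cover: Fixed aluminium gearbox cover, about 175 x 120, body 42 high, with a shaft tower. Origin: shaft axis, underside (on the bench); z up. Its x axis is the direction in which the fitted lever points when it rests against the stop screw. The fitted lever may swing from there to about 90 degrees anticlockwise (seen from above).
- shaft_shoulder (a point): Centre of the shaft's flat shoulder (39 dia), 58 above the bench; the boss sits on it. Above it: splines 22 high (25 dia over 5 teeth, 0.6 side play in the bore), then a plain nose 17 dia, 8 high, then a 5 high taper to 11. Axes are the cover's; the shaft's own turn is NOT measured: its missing tooth (yellow mark) starts 14 to 83 degrees anticlockwise of x. It turns stiffly, 0.45 Nm, and stays put.
- stop_screw (a point): Domed tip of the steel stop screw in the cast lug on the cover, 70 mm from the shaft axis along the cover's x and 10 mm to its -y side, 64 above the bench. The lever's clockwise flank (its -y side) meets it; the lug is 75 high.
- sprocket: Small loose chain sprocket lying on the bench, 67 dia, 7 thick; bystander. Origin at the centre of its underside.
- grease_pot: Small loose dark grease pot, 61 dia, 60 high; bystander. Origin at the centre of its underside.
There are look-alikes about, which are no part of the job. There is more than one size of the selector_lever; the job needs the larger.

How it is judged:
By the outcome, as a careful person would: the job done as asked, in the order asked, and still so for the second after the job is handed in, with the robot touching nothing.
It also fails if it takes over 72 s, if anything falls off the work surface, if the arm or the gripper's body presses on something with over 40 N, if the wrist force passes 120 N, or if a joint passes its speed limit or range.

### The arm

A 7-joint arm with a two-finger parallel gripper is mounted at the origin on the work surface; the furniture and walls round the work are solid. World frame = base frame: x ahead of the robot, y to its left, z up, the work surface at z = 0. Lengths are in m, angles in rad, forces in N, time in s.
With the tool pointing down it reaches from about 0.425 to 0.925 m from the base axis. Payload 6.8 kg.
Tool frame: the origin (TCP) lies on the front face of the gripper's body, between the roots of the fingers; the fingertips stand 73 mm ahead of it and the grasp point (between the pads) lies 54 mm ahead of it (env.nose_length is the distance from the TCP to the fingertips, in m); z points along the fingers, y is the direction in which the jaws open and shut (so a half turn about z gives the same grasp; the last joint's range is limited). The gripper opens to 85 mm and grips with 20 to 120 N. Pads are 22 mm wide; open, the fingers measure 114 mm over their backs; the gripper's body (76 mm by 85 mm) begins 54 mm behind the grasp point. The pads swing forward as they close: fully open they stand 13 mm farther back than shut.
Start: joints at [1, 0.477, 0.022, 1.555, -0.011, 1.109, -0.083], TCP at [0.301, -0.604, 0.304] pointing down, gripper open.
Joint ranges: [-2.96, 2.96], [-0.34, 2.1], [-1.41, 1.46], [0.24, 2.44], [-1.37, 4.51], [0.17, 1.92], [-2.96, 2.96]. Speed limits (rad/s): [2.39, 2.39, 3.14, 3.14, 3.14, 3.14, 3.14].

### API

Orientations are given as a unit quaternion [w, x, y, z].
In Python, from cell import env, kin, camera, calibration, job gives the robot as it stands. The module is installed in compiled form; this text tells all that it offers. Calls block until the motion is done:
- env.reach(position, orientation): joint-space move of the TCP to a pose.
- env.movel(position, velocity=0.15, rot=None, stop_force=None): straight line of the TCP; rot=None keeps the orientation; velocity is the mean speed in m/s. With stop_force (N) it stops when the force on the tool has changed by that much, and returns True; else False.
- env.goto_joints(angles): joint-space move.
- env.grip(opening, f_grip=None): finger opening in m; f_grip is the grip in N (None keeps the last); returns when the fingers have stopped.
- env.dwell(seconds).
- kin.inverse_kinematics(position, orientation): joint angles nearest the present ones, or None.
- env.get_state(): the state.
- camera(name): name is "scene" or "top"; returns (picture, depth): 480x640x3 uint8, blue, green, red; 480x640 float32, m along the optical axis (not along the pixel's ray), 0 where there is no reading.
- calibration(name): a dict with "fx", "fy", "cx", "cy" (pixels), "k1" (the pictures are not rectified: a ray, as slopes to the right and down, at radius r is drawn at 1 + k1 r^2 times it, then the intrinsics apply), "rvec" (rotation vector, rad) and "tvec" (3), from world to camera coordinates, as OpenCV has them. Camera axes: x right, y down, z forward; pixel columns grow to the right and rows downward; lengths in m; the calibration is good to about 2 mm. A picture is of the moment at which its call begins. calibration takes no time and is no camera call.
A pose or a line that the arm cannot do raises env.PlanningError and nothing moves.
- job.job_done(): hands the job in, once; it reports no verdict.
The state is a dict: "time": time; "qpos": joint angles; "joint_velocities": joint speeds; "joint_torque": joint torques, N m; "tcp_pos": TCP position; "orientation": TCP orientation; "force": force on the tool from outside, world axes, zero at the start; "torque": the same for the moment, N m; "opening": finger opening in m.
Only numpy, scipy, OpenCV 4.12 (cv2) and the standard library are available. Lean on these libraries where they do the work, as an engineer would, in place of code of your own. Each camera call takes 0.05 s, during which the arm holds its last target.

## Working session

There is one attempt and no reset: what is moved stays moved. The work goes in short steps, each a Python script; the robot and the scene stay as the last script left them, time stands still between calls to the robot, and variables do not carry over. Pictures are saved under pics/ and viewed, and the job is handed in when it is done.

```bash
mkdir -p pics; ls; python3 - <<'E'
from cell import env,kin,camera,calibration,job
import cv2,numpy as np
for n in("scene","top"):
    p,d=camera(n);cv2.imwrite(f"pics/{n}0.png",p);np.save(f"{n}0.npy",d);print(n,calibration(n),(d>0).mean())
s=env.get_state();print(s['time'],s['tcp_pos'],s['orientation'],s['opening'])
E
```

```text
pics
scene {'fx': 442.4196691021846, 'fy': 442.4196691021846, 'cx': 316.7900492522526, 'cy': 237.39870943056405, 'k1': -0.0465605385896228, 'rvec': array([ 0.60596647, -2.48057073,  1.4038495 ]), 'tvec': array([0.45145035, 0.14473598, 0.8156182 ])} 0.875859375
top {'fx': 495.8451461778715, 'fy': 495.8451461778715, 'cx': 325.0971538640187, 'cy': 236.64455955183996, 'k1': -0.0218638429849688, 'rvec': array([ 2.14441723, -2.12187878,  0.18801204]), 'tvec': array([0.02745484, 0.48321129, 1.05563245])} 0.9961100260416667
0.1 [ 0.30118481 -0.60362105  0.3030288 ] [-7.68449906e-04  9.73339626e-01  2.29367224e-01 -2.41466448e-04] 0.08552006407204321
```

View pics/scene0.png

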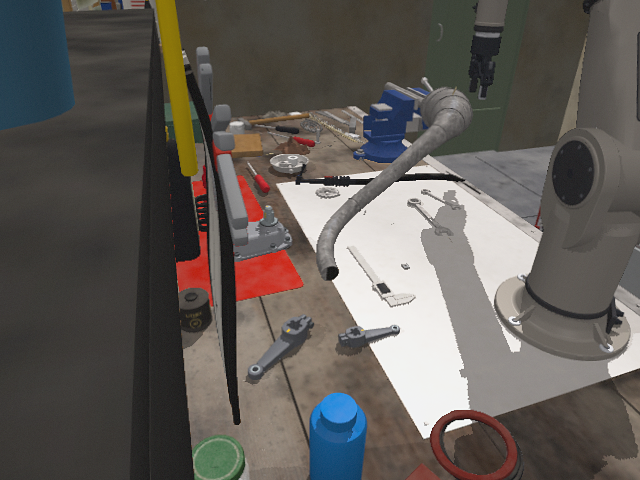

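View pics/top0.png

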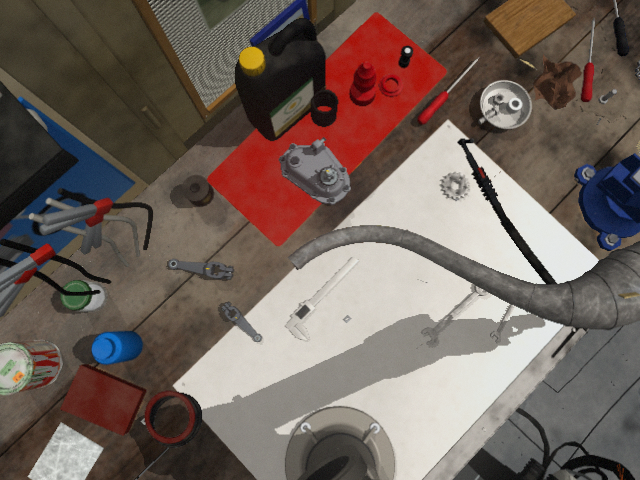

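```bash
cat > h.py <<'E'
import cv2,numpy as np
from cell import env,kin,camera,calibration,job
def ray(n,u,v):
    c=calibration(n);K=np.array([[c['fx'],0,c['cx']],[0,c['fy'],c['cy']],[0,0,1.]])
    p=cv2.undistortPoints(np.array([[[u,v]]],float),K,np.array([c['k1'],0,0,0,0.]))[0,0]
    R=cv2.Rodrigues(c['rvec'])[0];return -R.T@c['tvec'],R.T@np.array([p[0],p[1],1])
def onz(n,u,v,z):
    o,d=ray(n,u,v);return o+d*(z-o[2])/d[2]
def dep(n,u,v,D):
    o,d=ray(n,u,v);return o+d*D[int(round(v)),int(round(u))]
def proj(n,P):
    c=calibration(n);K=np.array([[c['fx'],0,c['cx']],[0,c['fy'],c['cy']],[0,0,1.]])
    return cv2.projectPoints(np.array(P,float).reshape(-1,1,3),c['rvec'],c['tvec'],K,np.array([c['k1'],0,0,0,0.]))[0][:,0]
def crop(n,p,u0,v0,w,h,f,k):
    cv2.imwrite(f"pics/{k}.png",cv2.resize(p[v0:v0+h,u0:u0+w],None,fx=f,fy=f,interpolation=cv2.INTER_CUBIC))
E
python3 - <<'E'
from h import *
p=cv2.imread('pics/top0.png');crop('top',p,155,235,130,115,5,'lev')
crop('top',p,265,125,100,90,6,'cov')
q=cv2.imread('pics/scene0.png');crop('s',q,220,190,190,195,3,'sc')
D=np.load('top0.npy')
for u,v in [(215,271),(176,264),(230,310),(257,338),(328,175),(315,163),(300,260),(330,235),(380,232),(470,270),(60,240),(100,210),(150,220)]:print((u,v),dep('top',u,v,D).round(3))
E
```

```text
(215, 271) [0.408 0.281 0.001]
(176, 264) [0.422 0.369 0.007]
(230, 310) [ 0.321  0.244 -0.003]
(257, 338) [0.26  0.181 0.002]
(328, 175) [0.61  0.028 0.091]
(315, 163) [0.653 0.057 0.039]
(300, 260) [0.431 0.087 0.039]
(330, 235) [0.487 0.022 0.04 ]
(380, 232) [ 0.491 -0.087  0.061]
(470, 270) [ 0.4   -0.253  0.154]
(60, 240) [0.465 0.609 0.063]
(100, 210) [0.456 0.367 0.408]
(150, 220) [0.484 0.366 0.2  ]
```

View pics/lev.png

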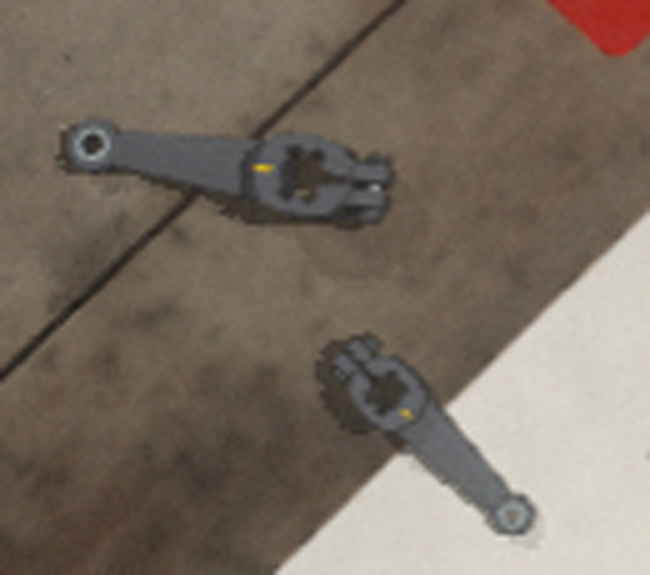

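View pics/cov.png

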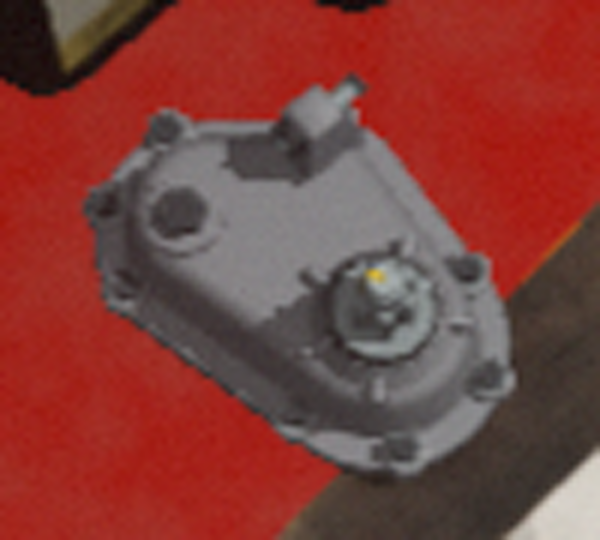

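View pics/sc.png

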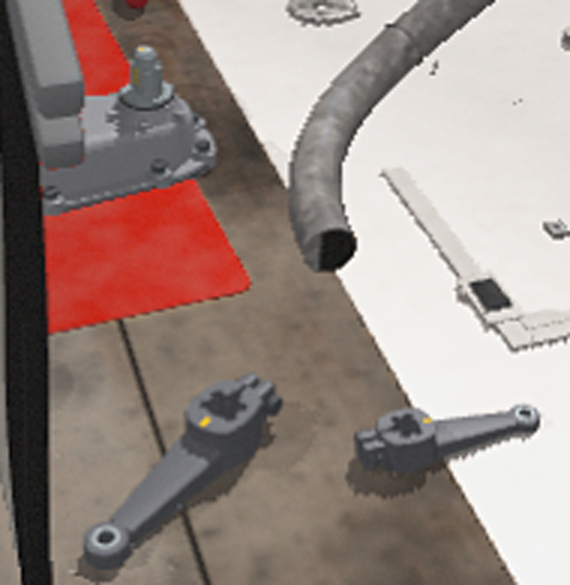

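```bash
python3 - <<'E'
from h import *
def cloud(n):
    D=np.load(n+'0.npy').astype(float);c=calibration(n);K=np.array([[c['fx'],0,c['cx']],[0,c['fy'],c['cy']],[0,0,1.]])
    vv,uu=np.mgrid[0:480,0:640];pp=np.stack([uu,vv],-1).reshape(-1,1,2).astype(float)
    q=cv2.undistortPoints(pp,K,np.array([c['k1'],0,0,0,0.]))[:,0]
    R=cv2.Rodrigues(c['rvec'])[0];o=-R.T@c['tvec'];print(n,'cam',o.round(3))
    P=o+(np.c_[q,np.ones(len(q))]@R)*D.reshape(-1,1);return P[D.reshape(-1)>0]
for n in('scene','top'):
    P=cloud(n)
    H=np.zeros((14,22))
    L=np.full((14,22),9.)
    for p in P[P[:,2]>0.1]:
        i=int((p[0]-0.2)//.05);j=int((0.7-p[1])//.05)
        if 0<=i<14 and 0<=j<22:H[i,j]=max(H[i,j],p[2]);L[i,j]=min(L[i,j],p[2])
    print('rows x from .85 down to .2; cols y .7 down')
    for i in range(13,-1,-1):print('%.2f'%(.2+.05*i),' '.join('%3d/%3d'%(H[i,j]*100,L[i,j]*100) if H[i,j] else '   .   ' for j in range(17)))
E
```

```text
scene cam [0.118 0.763 0.542]
rows x from .85 down to .2; cols y .7 down
0.85    .       .       .       .       .       .       .       .       .     50/ 49  50/ 48    .       .       .     12/ 10    .       .   
0.80    .       .       .       .       .       .       .       .     51/ 49  51/ 49    .       .       .       .     12/ 10    .       .   
0.75    .       .       .       .       .       .       .     51/ 50    .       .     29/ 25  26/ 10  15/ 10    .       .       .       .   
0.70    .       .       .       .       .       .       .     51/ 50    .       .     29/ 10  25/ 10    .       .       .       .       .   
0.65    .       .       .       .       .       .       .       .       .       .       .       .       .       .       .       .       .   
0.60    .       .       .       .       .       .       .       .       .       .       .       .       .       .       .       .       .   
0.55    .       .       .       .     51/ 51  51/ 51    .       .       .       .       .       .       .       .       .       .       .   
0.50    .       .       .       .     51
[... 2288 characters left out ...]
.40  19/ 10  23/ 10    .       .     51/ 46  51/ 10  47/ 32    .       .       .       .       .       .       .       .       .       .   
0.35  15/ 12    .       .     13/ 10  47/ 10  43/ 29    .       .       .       .       .       .       .       .       .       .       .   
0.30    .       .       .     40/ 10  44/ 23    .       .       .       .       .       .       .       .       .       .       .       .   
0.25    .       .       .     36/ 36  13/ 10  13/ 10    .       .       .       .       .       .       .       .       .       .       .   
0.20  12/ 10  12/ 10    .       .     13/ 10  13/ 10    .       .       .       .       .       .       .       .       .       .       .
```

```bash
python3 - <<'E'
from h import *
b=onz('top',216,270,.03);e=onz('top',155+92/5,235+145/5,.012);m=onz('top',155+262/5,235+168/5,.03)
print('bore',b,'eye',e,np.linalg.norm((e-b)[:2]),np.degrees(np.arctan2(*(e-b)[1::-1])),'mark',m,np.linalg.norm((m-b)[:2]),np.degrees(np.arctan2(*(m-b)[1::-1])))
# scene
b=onz('scene',220+225/3,190+403/3,.03);e=onz('scene',220+107/3,190+540/3,.012);m=onz('scene',220+204/3,190+422/3,.03)
print('scene bore',b,'eye',e,np.linalg.norm((e-b)[:2]),np.degrees(np.arctan2(*(e-b)[1::-1])),'mark',m)
b=onz('top',240,155+0,.03)
# small lever
b=onz('top',155+385/5,235+393/5,.02);e=onz('top',155+512/5,235+514/5,.01);print('small',b,e,np.linalg.norm((e-b)[:2]))
# shaft
for n,u,v,z in [('top',265+377/6,125+290/6,.093),('scene',220+147/3,190+48/3,.093),('top',265+384/6,125+305/6,.058),('top',265+304/6,125+110/6,.075),('top',265+350/6,125+85/6,.064),('top',265+376/6,125+275/6,.0905)]:print(n,u,v,onz(n,u,v,z))
for n in('top','scene'):
    p=cv2.imread(f'pics/{n}0.png');h=cv2.cvtColor(p,cv2.COLOR_BGR2HSV);m=cv2.inRange(h,(20,140,120),(35,255,255))
    N,l,s,c=cv2.connectedComponentsWithStats(m)
    print(n,[(s[i,4],c[i].round(1)) for i in range(1,N)])
E
cat > cl.py <<'E'
from h import *
def cloud(n,D=None):
    D=np.load(n+'0.npy').astype(float) if D is None else D.astype(float);c=calibration(n);K=np.array([[c['fx'],0,c['cx']],[0,c['fy'],c['cy']],[0,0,1.]])
    vv,uu=np.mgrid[0:480,0:640];pp=np.stack([uu,vv],-1).reshape(-1,1,2).astype(float)
    q=cv2.undistortPoints(pp,K,np.array([c['k1'],0,0,0,0.]))[:,0]
    R=cv2.Rodrigues(c['rvec'])[0];o=-R.T@c['tvec']
    P=o+(np.c_[q,np.ones(len(q))]@R)*D.reshape(-1,1);return P[D.reshape(-1)>0]
E
python3 - <<'E'
from cl import *
P=np.r_[cloud('top'),cloud('scene')]
for c in [(0.41,0.28),(0.61,0.028)]:
  print(c)
  for z in np.arange(.05,.56,.05):
    Q=P[(P[:,2]>z)&(P[:,2]<=z+.05)];d=np.hypot(Q[:,0]-c[0],Q[:,1]-c[1]);o=np.argsort(d)[:1]
    k=d<.16;print('%.2f'%z,Q[o].round(3).tolist(),d[o].round(3),k.sum())
E
```

```text
bore [0.40741338 0.27297556 0.03      ] eye [0.42172736 0.37366125 0.012     ] 0.1016980671233649 81.90876425272761 mark [0.41030409 0.29216959 0.03      ] 0.019410480104944575 81.43535874265746
scene bore [0.40707194 0.27654012 0.03      ] eye [0.4197671 0.3785528 0.012    ] 0.10279958770539954 82.9061881844798 mark [0.40973257 0.29539427 0.03      ]
small [0.31267342 0.23543709 0.02      ] [0.26078101 0.17916838 0.01      ] 0.07654404325290019
top 327.8333333333333 173.33333333333334 [0.61258795 0.02821444 0.093     ]
scene 269.0 206.0 [0.61400402 0.02792017 0.093     ]
top 329.0 175.83333333333334 [0.61762999 0.0253097  0.058     ]
top 315.6666666666667 143.33333333333334 [0.68697758 0.05571225 0.075     ]
top 323.3333333333333 139.16666666666666 [0.70112988 0.03884223 0.064     ]
top 327.6666666666667 170.83333333333334 [0.61897354 0.02860862 0.0905    ]
top [(np.int32(458), array([251.4,  57.9])), (np.int32(2), array([326.5, 170. ])), (np.int32(3), array([207., 268.])), (np.int32(1), array([236., 317.]))]
scene [(np.int32(3024), array([176.3,  82.3])), (np.int32(6), array([166.2
[... 321 characters left out ...]
96]] [0.102] 589
0.30 [[0.479, 0.352, 0.337]] [0.099] 765
0.35 [[0.466, 0.356, 0.398]] [0.094] 735
0.40 [[0.464, 0.358, 0.4]] [0.095] 1322
0.45 [[0.44, 0.385, 0.452]] [0.109] 2281
0.50 [[0.499, 0.387, 0.511]] [0.139] 1009
0.55 [[0.625, 0.441, 0.556]] [0.269] 0
(0.61, 0.028)
0.05 [[0.61, 0.028, 0.091]] [0.001] 1198
0.10 [[0.729, 0.137, 0.114]] [0.161] 0
0.15 [[0.737, 0.127, 0.156]] [0.162] 0
0.20 [[0.732, 0.137, 0.203]] [0.164] 0
0.25 [[0.753, 0.135, 0.25]] [0.178] 0
0.30 [[0.818, 0.231, 0.316]] [0.29] 0
0.35 [[0.833, 0.213, 0.354]] [0.29] 0
0.40 [[0.804, 0.249, 0.405]] [0.294] 0
0.45 [[0.827, 0.228, 0.5]] [0.295] 0
0.50 [[0.832, 0.222, 0.501]] [0.295] 0
0.55 [[0.691, 0.362, 0.563]] [0.344] 0
```

```bash
python3 - <<'E'
from h import *
p=cv2.imread('pics/top0.png');crop('top',p,302,130,48,60,10,'cov2')
q=cv2.imread('pics/scene0.png');crop('s',q,245,195,48,50,12,'sc2')
E
```

```text
(no output)
```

View pics/cov2.png

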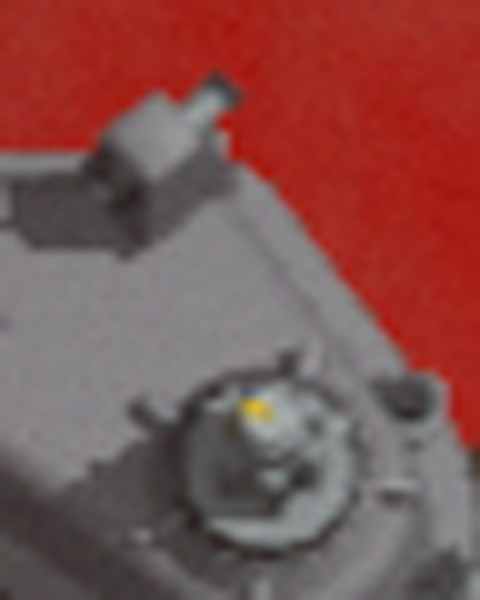

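View pics/sc2.png

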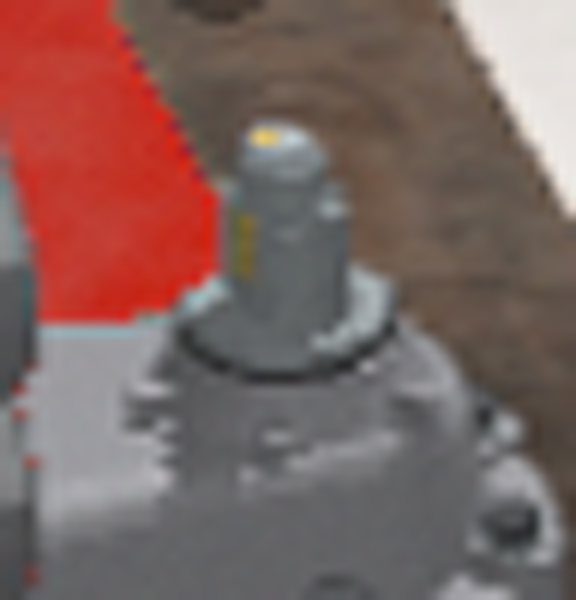

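```bash
python3 - <<'E'
from h import *
c=lambda u0,v0,x,y,f:(u0+(x+.5)/f-.5,v0+(y+.5)/f-.5)
print('nose sc',onz('scene',*c(245,195,287,133,12),.093),'shoulder sc',onz('scene',*c(245,195,287,322,12),.058))
print('sh top',onz('top',*c(302,130,267,463,10),.058))
for P in [(.614,.027)]:
  for n,u0,v0,f in (('top',302,130,10),('scene',245,195,12)):
    for z,r in ((.058,.0195),(.080,.0125),(.088,.0085),(.093,.0055)):
        t=np.radians(np.arange(0,360,90));pts=np.c_[P[0]+r*np.cos(t),P[1]+r*np.sin(t),0*t+z]
        q=(proj(n,pts)-[u0,v0]+.5)*f-.5;print(n,z,q.round().tolist(),q.mean(0).round())
for n,x in (('top',c(302,130,257,408,10)),('scene',c(245,195,265,136,12))):print('mark',n,onz(n,*x,.093))
for x in [(85,180),(100,160),(125,250),(112,200),(222,92)]:print('lug',x,onz('top',*c(302,130,*x,10),.064))
D=np.load('top0.npy')
for v in range(138,156):print(v,[int(1000*dep('top',u,v,D)[2]) for u in range(302,330)])
E
```

```text
nose sc [0.61606835 0.02692843 0.093     ] shoulder sc [0.61254737 0.03567207 0.058     ]
sh top [0.61757206 0.02698004 0.058     ]
top 0.058 [[268.0, 394.0], [179.0, 477.0], [266.0, 563.0], [354.0, 479.0]] [267. 479.]
top 0.08 [[268.0, 394.0], [211.0, 449.0], [267.0, 505.0], [325.0, 450.0]] [268. 449.]
top 0.088 [[269.0, 401.0], [229.0, 438.0], [268.0, 476.0], [307.0, 439.0]] [268. 439.]
top 0.093 [[269.0, 407.0], [243.0, 431.0], [268.0, 456.0], [294.0, 432.0]] [269. 432.]
scene 0.058 [[219.0, 278.0], [249.0, 345.0], [393.0, 324.0], [360.0, 257.0]] [305. 301.]
scene 0.08 [[243.0, 183.0], [263.0, 225.0], [356.0, 212.0], [335.0, 170.0]] [300. 198.]
scene 0.088 [[259.0, 150.0], [273.0, 178.0], [336.0, 169.0], [322.0, 141.0]] [297. 160.]
scene 0.093 [[271.0, 129.0], [280.0, 147.0], [321.0, 142.0], [312.0, 124.0]] [296. 136.]
mark top [0.61926313 0.02953516 0.093     ]
mark scene [0.61902124 0.02987454 0.093     ]
lug (85, 180) [0.68102888 0.06835825 0.064     ]
lug (100, 160) [0.6857679  0.06507214 0.064     ]
lug (125, 250) [0.66473954 0.05917454 0.064     ]
lug (112, 200) [0.67640632 
[... 1313 characters left out ...]
, 9]
150 [43, 41, 42, 43, 44, 40, 40, 41, 45, 39, 43, 45, 63, 67, 62, 66, 60, 55, 52, 47, 44, 45, 39, 35, 7, 6, 12, 5]
151 [41, 43, 42, 42, 41, 42, 43, 43, 44, 43, 40, 41, 47, 51, 59, 57, 53, 54, 46, 40, 41, 37, 41, 37, 31, 11, 12, 8]
152 [43, 41, 43, 39, 41, 40, 39, 42, 44, 45, 46, 41, 43, 47, 52, 54, 49, 46, 42, 43, 45, 42, 41, 42, 35, 11, 9, 11]
153 [44, 43, 42, 42, 45, 40, 40, 41, 43, 45, 43, 41, 41, 42, 47, 50, 42, 40, 41, 41, 46, 40, 40, 38, 39, 42, 10, 6]
154 [41, 43, 42, 44, 38, 39, 39, 38, 41, 40, 38, 39, 40, 39, 44, 41, 39, 38, 38, 44, 39, 40, 41, 42, 43, 37, 39, 10]
155 [45, 46, 44, 39, 42, 41, 40, 40, 39, 42, 42, 44, 41, 43, 41, 42, 42, 41, 44, 43, 41, 44, 40, 40, 43, 38, 41, 33]
```

Candidates for the selector lever in the top view are the large lever, with its boss at (216,270) and eye at (173,264), and the small one, with its boss at (232,313) and eye at (257,337). The bore-to-eye distance is 102 mm on the first and 77 mm on the second, so I choose the first; the close crop agrees. The cover's shaft is at about (328,174) and the lug at (317,144).

```bash
cat >> h.py <<'E'
def Q(deg):
    a=np.radians(deg);return np.array([0,np.cos(a/2),np.sin(a/2),0])
E
python3 - <<'E'
from h import *
print(env.nose_length)
S=np.array([.6168,.0272])
o,d=ray('scene',245+(243.5)/12-.5,195+(245.5)/12-.5)
for r in (.0095,.0105):
    t=np.linspace(0.4,1.2,80001);X=o+t[:,None]*d;k=np.argmax(np.hypot(*(X[:,:2]-S).T)<r);x=X[k];print(r,x,np.degrees(np.arctan2(*(x[:2]-S)[::-1])))
for a in (82,-98):
    for p in [(.407,.275,.2),(.407,.275,.08)]:
        q=kin.inverse_kinematics(p,Q(a));print(a,p,None if q is None else np.round(q,2))
for a in list(range(80,20,-10))+[-100,-120,-140,-160]:
    q=kin.inverse_kinematics((.617,.027,.2),Q(a));print(a,None if q is None else np.round(q,2))
E
```

```text
0.0726
0.0095 [0.62167525 0.03535237 0.07196782] 59.11989784695861
0.0105 [0.62052515 0.03701399 0.07304196] 69.21446265644697
82 (0.407, 0.275, 0.2) [ 0.14  0.54 -1.08  2.03  0.6   0.93 -1.41]
82 (0.407, 0.275, 0.08) [-0.16  0.63 -0.7   2.11  0.68  0.64 -1.47]
-98 (0.407, 0.275, 0.2) [ 0.2   0.6  -1.18  2.03  0.68  0.98  1.67]
-98 (0.407, 0.275, 0.08) [ 0.17  0.91 -1.2   2.09  1.08  0.98  1.37]
80 [ 0.23  0.55 -0.51  1.76  0.32  0.92 -0.59]
70 [ 0.21  0.54 -0.48  1.76  0.31  0.91 -0.75]
60 [ 0.18  0.53 -0.44  1.77  0.28  0.9  -0.9 ]
50 [ 0.15  0.53 -0.4   1.77  0.25  0.9  -1.05]
40 [ 0.12  0.52 -0.36  1.77  0.23  0.89 -1.21]
30 [ 0.1   0.52 -0.32  1.77  0.2   0.89 -1.36]
-100 [ 0.64  0.82 -1.19  1.74  0.83  1.18  2.18]
-120 [ 0.64  0.82 -1.19  1.74  0.83  1.18  1.83]
-140 [ 0.64  0.82 -1.19  1.74  0.83  1.18  1.48]
-160 [ 0.38  0.6  -0.72  1.75  0.47  0.97  1.39]
```

```bash
python3 - <<'E'
from cl import *
P=np.r_[cloud('top'),cloud('scene')]
r=np.hypot(P[:,0],P[:,1]);th=np.degrees(np.arctan2(P[:,1],P[:,0]))
for a in range(-70,50,10):
    print(a,[ (lambda z: round(float(np.max(z)),2) if len(z) else None)(P[(r>R)&(r<=R+.1)&(th>a)&(th<=a+10)&(P[:,2]<1),2]) for R in (.25,.35,.45,.55,.65,.75)])
E
```

```text
-70 [0.01, 0.01, 0.01, 0.49, 0.49, 0.08]
-60 [0.01, 0.01, 0.26, 0.29, 0.48, 0.21]
-50 [0.01, 0.01, 0.25, 0.25, 0.23, 0.21]
-40 [0.01, 0.17, 0.2, 0.03, 0.03, 0.01]
-30 [0.01, 0.01, 0.15, 0.01, 0.03, 0.07]
-20 [0.01, 0.01, 0.09, 0.01, 0.01, 0.03]
-10 [0.01, 0.01, 0.06, 0.05, 0.02, 0.14]
0 [0.01, 0.04, 0.05, 0.1, 0.19, 0.29]
10 [0.01, 0.05, 0.05, 0.03, 0.24, 0.51]
20 [0.01, 0.01, 0.02, 0.06, 0.06, 0.59]
30 [0.02, 0.03, 0.04, 0.51, 0.51, 0.61]
40 [0.01, 0.01, 0.02, 0.51, 0.51, 0.25]
```

```bash
python3 - <<'E'
from h import *
env.movel([.30,-.60,.42],.3)
env.reach([.5,-.15,.36],Q(50)); s=env.get_state();print(s['time'],s['qpos'].round(2) if hasattr(s['qpos'],'round') else s['qpos'])
env.grip(.058,80)
env.reach([.44,.15,.28],Q(82)); s=env.get_state();print(s['time'],np.round(s['qpos'],2))
for p in [(.407,.275,.16),(.407,.275,.079)]:
    q=kin.inverse_kinematics(p,Q(82));print(None if q is None else np.round(q,2))
E
```

```text
2.4333 [ 0.46  0.19 -0.33  1.83  0.07  1.13 -0.59]
4.025 [ 0.12  0.22 -0.65  2.03  0.16  0.94 -0.76]
[-0.2   0.45 -0.64  2.08  0.4   0.73 -1.23]
[-0.29  0.59 -0.53  2.11  0.54  0.58 -1.35]
```

```bash
python3 - <<'E'
from h import *
env.movel([.407,.275,.18],.2,rot=Q(82))
p,d=camera('scene');crop('s',p,200,180,230,220,3,'a1')
p,d=camera('top');crop('s',p,130,200,200,160,4,'a1t')
s=env.get_state();print(s['time'],np.round(s['qpos'],2),s['tcp_pos'],s['opening'],s['force'])
E
```

```text
5.0917 [-0.2   0.42 -0.63  2.06  0.35  0.77 -1.18] [0.40792543 0.27399303 0.18063437] 0.057483289338537545 [-0.26067733  0.25160632 -0.42553884]
```

View pics/a1.png

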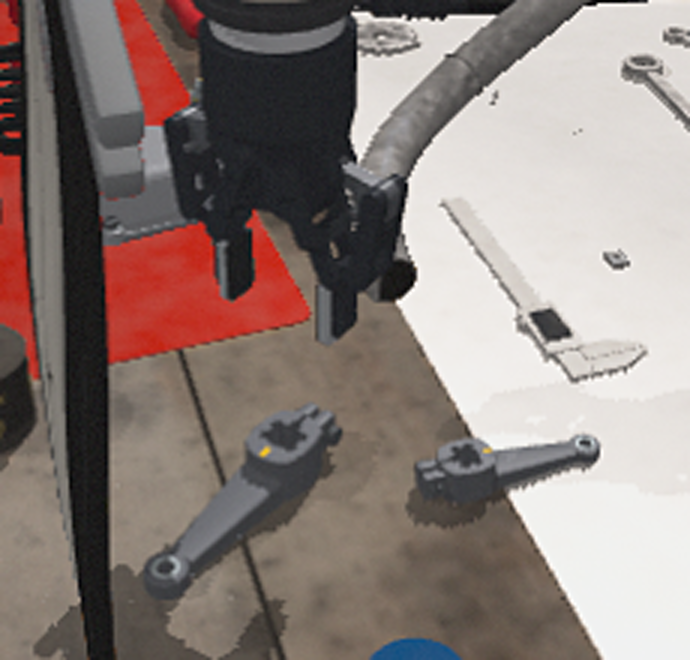

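View pics/a1t.png

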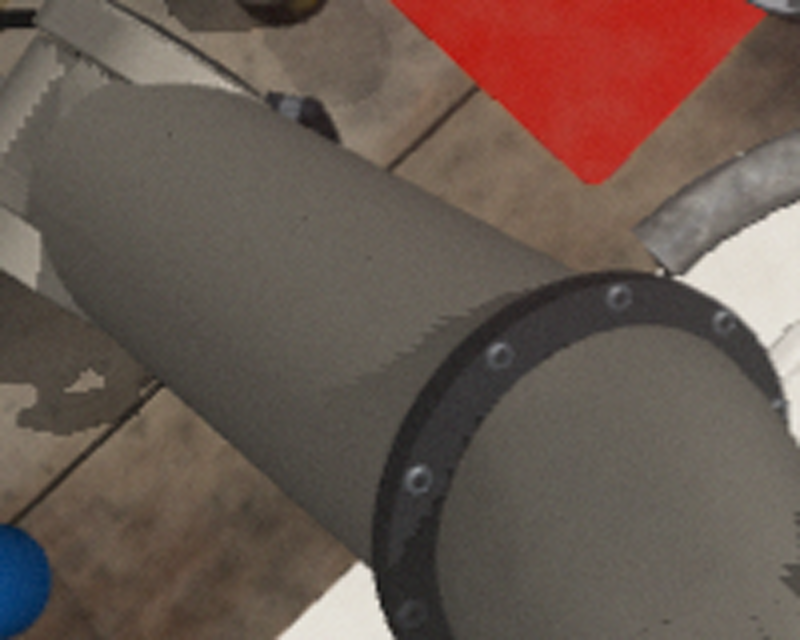

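```bash
python3 - <<'E'
from h import *
q=proj('scene',[(.408,.274,.113),(.408,.274,.03),(.407,.275,.03)]);print((q-[200,180]+.5)*3-.5)
print(env.movel([.407,.275,.079],.1,rot=Q(82),stop_force=8))
p,d=camera('scene');crop('s',p,200,200,180,180,4,'a2')
s=env.get_state();print(s['time'],np.round(s['qpos'],2),s['tcp_pos'],s['opening'],s['force'])
E
```

```text
[[283.68672224 313.39439264]
 [286.79583398 430.77124034]
 [287.45936234 432.39536072]]
False
6.3 [-0.31  0.58 -0.51  2.11  0.52  0.57 -1.33] [0.40736901 0.2752776  0.07959243] 0.05794770535995244 [ 0.6423127  -0.10274367 -0.07511944]
```

View pics/a2.png

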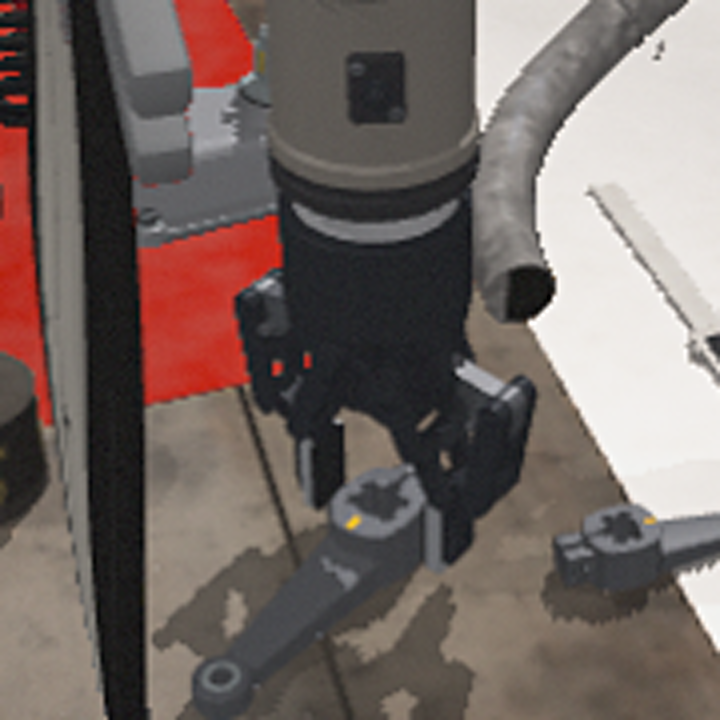

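```bash
python3 - <<'E'
from h import *
env.grip(.02,80);s=env.get_state();print(s['time'],s['opening'],s['force'],s['torque'])
print(env.movel([.407,.275,.18],.15,rot=Q(82)))
s=env.get_state();print(s['time'],s['opening'],s['tcp_pos'],s['force'],s['torque'])
p,d=camera('scene');crop('s',p,200,180,180,180,4,'a3')
E
```

```text
6.6333 0.03487005296974554 [-1.26136628 -0.72145228  7.97394136] [-0.20048611  0.2632069  -0.03984852]
False
7.4583 0.03420235930625063 [0.40655847 0.27436753 0.17920273] [ 0.65271725 -0.50829749 -2.6393445 ] [-0.01182753  0.022114   -0.00708951]
```

View pics/a3.png

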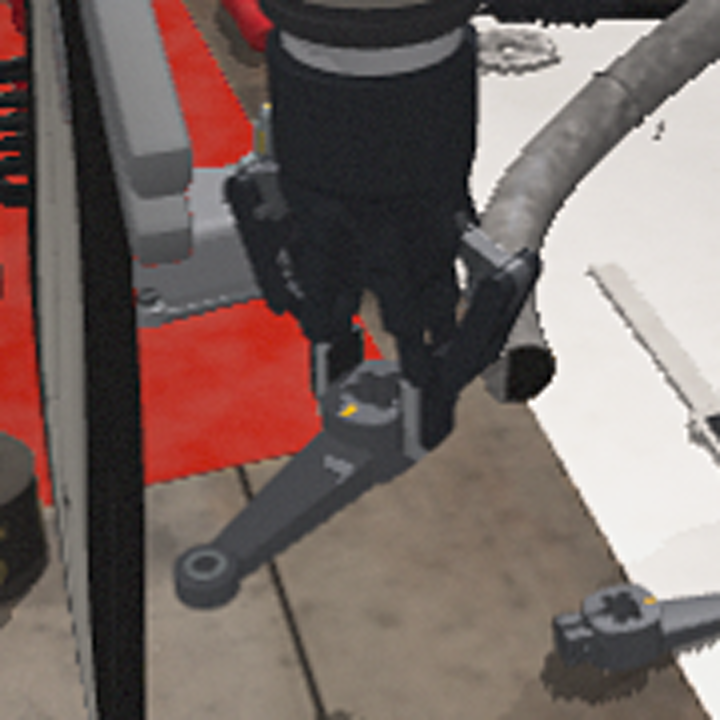

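```bash
python3 - <<'E'
from h import *
c=lambda x,y:(200+(x+.5)/4-.5,180+(y+.5)/4-.5)
T=np.array([.4066,.2744])
m=onz('scene',*c(348,410),.1296)[:2];e=onz('scene',*c(206,565),.1116)[:2];b=onz('scene',*c(372,392),.1296)[:2]
for n,x in(('mark',m),('eye',e),('bore',b)):print(n,x,x-T,np.hypot(*(x-T)),np.degrees(np.arctan2(*(x-T)[::-1])))
print((e-m),np.hypot(*(e-m)),np.degrees(np.arctan2(*(e-m)[::-1])))
E
```

```text
mark [0.40974859 0.29393329] [0.00314859 0.01953329] 0.019785428706895706 80.84320132001919
eye [0.42045923 0.37707609] [0.01385923 0.10267609] 0.10360723150973287 82.31267358181913
bore [0.40739359 0.27942933] [0.00079359 0.00502933] 0.005091559701126192 81.03312048167544
[0.01071064 0.0831428 ] 0.08382984512417849 82.65946092058415
```

```bash
python3 - <<'E'
from h import *
env.movel([.43,.2,.26],.25,rot=Q(82))
env.movel([.616,.026,.25],.25,rot=Q(60))
env.movel([.616,.026,.190],.1,rot=Q(60))
s=env.get_state();print(s['time'],s['opening'],s['tcp_pos'],s['force'],s['torque'],np.round(s['qpos'],2))
p,d=camera('scene');crop('s',p,210,130,140,130,5,'b1');cv2.imwrite('pics/b1f.png',p)
p,d=camera('top');crop('s',p,255,95,150,120,5,'b1t')
E
```

```text
10.025 0.03490387980709244 [0.61633905 0.02621892 0.19039291] [-0.38118642 -0.09051148 -1.95664539] [-0.04150153  0.03765942 -0.01925002] [ 0.18  0.54 -0.44  1.77  0.29  0.89 -0.91]
```

View pics/b1.png

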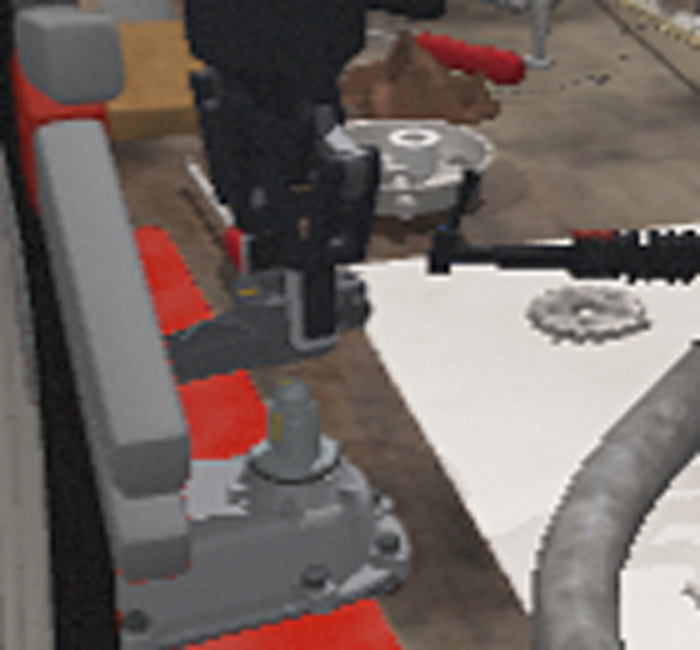

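View pics/b1t.png

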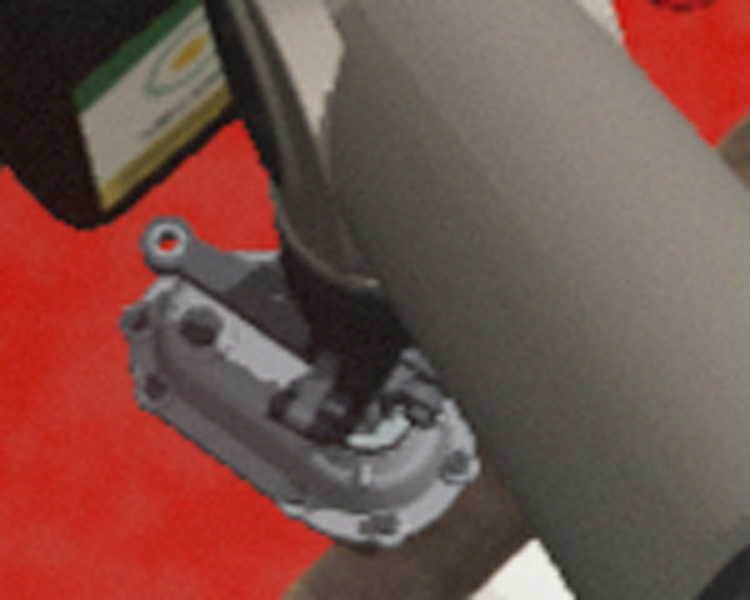

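```bash
python3 - <<'E'
from h import *
T=np.array([.61634,.02622]);z0=.19039-.0796
e=onz('top',255+167.5/5-.5,95+241.5/5-.5,z0+.012)[:2]-T
m=onz('scene',210+247.5/5-.5,130+291.5/5-.5,z0+.03)[:2]-T
for x in(e,m):print(x,np.hypot(*x),np.degrees(np.arctan2(*x[::-1])))
E
```

```text
[0.05326918 0.08717223] 0.10215970005196459 58.57174476515724
[0.01073364 0.01688332] 0.02000644035275303 57.55367713596315
```

```bash
cat >> h.py <<'E'
def st(t=''):
    s=env.get_state();print(t,'t%.2f'%s['time'],'tcp',np.round(s['tcp_pos'],4),'F',np.round(s['force'],1),'T',np.round(s['torque'],2),'op %.4f'%s['opening']);return s
def d2(a):return np.array([np.cos(np.radians(a)),np.sin(np.radians(a))])
E
python3 - <<'E'
from h import *
env.movel([.6147,.0267,.180],.08,rot=Q(60))
env.dwell(.2);st()
print(env.movel([.6147,.0267,.156],.03,rot=Q(60),stop_force=5));st()
p,d=camera('scene');crop('s',p,235,165,80,80,9,'b2')
E
```

```text
t10.60 tcp [0.6148 0.0267 0.1802] F [ 0.3 -0.8 -2.7] T [-0.09  0.07 -0.04] op 0.0345
True
 t11.26 tcp [0.6145 0.0267 0.1592] F [-0.1  0.7  4.2] T [-0.07  0.1  -0.  ] op 0.0345
```

View pics/b2.png

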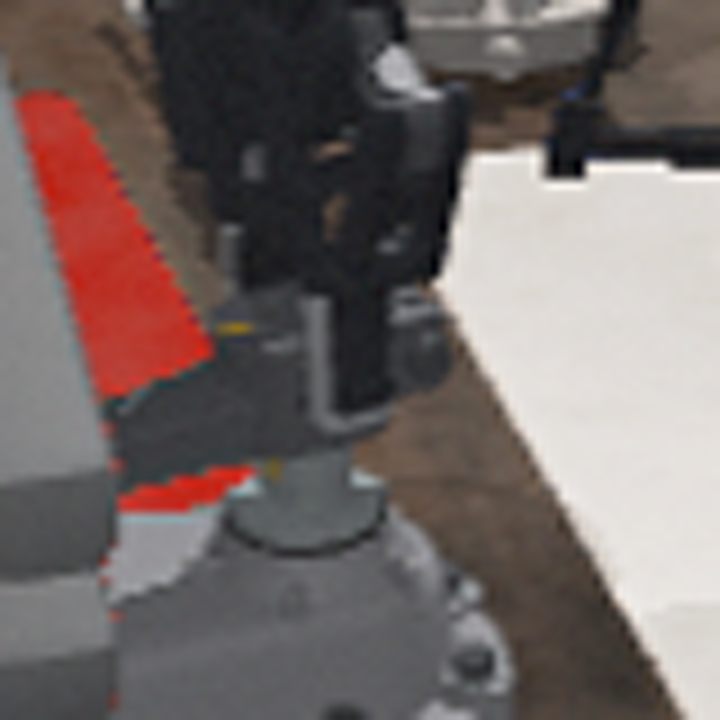

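```bash
cat > srch.py <<'E'
from h import *
import sys
C=np.array([.6155,.0280]);o=.0015
def T(a,z):
    x=C-o*d2(a);return [x[0],x[1],z]
angs=[float(x) for x in sys.argv[1].split(',')]
for a in angs:
    env.movel(T(a,.1600),.05,rot=Q(a))
    hit=env.movel(T(a,.1570),.03,rot=Q(a),stop_force=7)
    s=env.get_state();print(a,hit,'t%.2f'%s['time'],np.round(s['tcp_pos'],4),np.round(s['force'],1),np.round(s['torque'],2))
    if not hit: print('IN');break
E
python3 srch.py 60,58,62,56
```

```text
60.0 False t11.81 [0.6151 0.0263 0.1564] [ 4.2 -0.6 -6.8] [-0.29 -1.1   0.48]
IN
```

```bash
python3 - <<'E'
from h import *
st()
print(env.movel([.6148,.0267,.150],.03,rot=Q(60),stop_force=8));s=st();print(s['orientation'])
p,d=camera('scene');crop('s',p,235,165,80,80,9,'b3')
E
```

```text
t11.81 tcp [0.6151 0.0263 0.1564] F [ 4.2 -0.6 -6.8] T [-0.29 -1.1   0.48] op 0.0343
True
 t12.02 tcp [0.6152 0.0264 0.1546] F [ 2.4  0.1 -4.3] T [-0.04 -0.62  0.43] op 0.0343
[6.29764510e-04 8.65658547e-01 5.00634481e-01 1.96369081e-05]
```

View pics/b3.png

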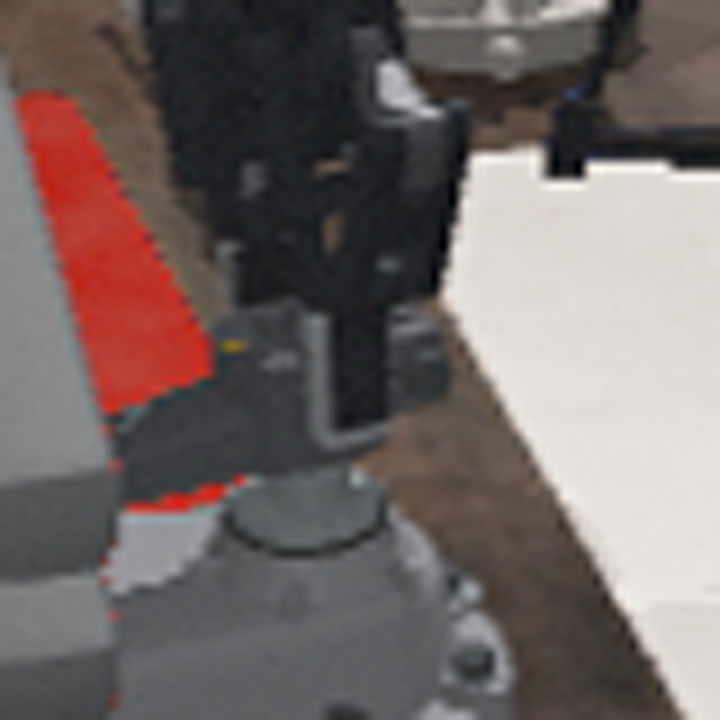

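```bash
python3 - <<'E'
from h import *
from srch import T
E
python3 - <<'E'
from h import *
for a in (60.7,61.4,62.1):
    s=env.get_state();z=s['tcp_pos'][2]
    x=np.array([.6155,.0280])-.0015*d2(a)
    env.movel([x[0],x[1],z],.05,rot=Q(a));s=st(a)
    if abs(s['torque'][2])<.15:break
E
```

```text
60.7 t12.32 tcp [0.6151 0.0263 0.1544] F [ 4.9 -1.6 -6.1] T [-0.42 -1.11  0.36] op 0.0344
61.4 t12.57 tcp [0.6151 0.0263 0.1544] F [ 5.4 -1.1 -5.9] T [-0.48 -1.12  0.12] op 0.0345Traceback (most recent call last):
  File "<stdin>", line 2, in <module>
  File "srch.py", line 6, in <module>
    angs=[float(x) for x in sys.argv[1].split(',')]
                            ~~~~~~~~^^^
IndexError: list index out of range
```

```bash
python3 - <<'E'
from h import *
C=np.array([.6162,.0276])
a=61.6
x=C-.0015*d2(a)
env.movel([x[0],x[1],.1542],.05,rot=Q(a));st('cent')
for z in (.151,.147,.143):
    h=env.movel([x[0],x[1],z],.03,rot=Q(a),stop_force=8);s=st(h)
    if h:break
E
```

```text
cent t12.82 tcp [0.6153 0.0263 0.1543] F [ 1.3 -0.7 -1. ] T [-0.26 -0.46  0.14] op 0.0345
True t13.03 tcp [0.6152 0.0264 0.1515] F [0.2 0.3 3.6] T [-0.06 -0.01  0.25] op 0.0342
```

```bash
python3 - <<'E'
from h import *
C=np.array([.6162,.0276])
a=62.
x=C-.0015*d2(a)
for i in range(6):
    z=env.get_state()['tcp_pos'][2]
    h=env.movel([x[0],x[1],max(z-.004,.1372)],.03,rot=Q(a),stop_force=14);s=st((h,a))
    if s['tcp_pos'][2]<.1385 or s['force'][2]>18:break
    a+=np.clip(s['torque'][2]*2,-.7,.7)
E
```

```text
(False, 62.0) t13.29 tcp [0.6152 0.0264 0.1479] F [-1.5 -1.2  3.8] T [-0.25  0.2   0.14] op 0.0349
(False, np.float64(62.28399095686402)) t13.57 tcp [0.6152 0.0263 0.1437] F [-1.1 -0.3  1.2] T [-0.17  0.04  0.1 ] op 0.0344
(False, np.float64(62.48547419597101)) t13.86 tcp [0.6152 0.0263 0.1389] F [ 1.3 -0.1 -3.5] T [-0.02 -0.28  0.06] op 0.0349
(False, np.float64(62.60904357761155)) t14.11 tcp [0.6153 0.0263 0.1379] F [-3.7 -0.6  7.1] T [-0.12  0.71  0.01] op 0.0343
```

```bash
python3 - <<'E'
from h import *
C=np.array([.6162,.0276]);a=62.6;x=C-.0015*d2(a)
print(env.movel([x[0],x[1],.134],.02,rot=Q(a),stop_force=15));st()
p,d=camera('scene');crop('s',p,235,165,80,80,9,'b4')
p,d=camera('top');crop('s',p,255,95,150,120,5,'b4t')
E
```

```text
True
 t14.32 tcp [0.6153 0.0264 0.1379] F [-1.9 -1.1  7.1] T [-0.07  0.39  0.01] op 0.0348
```

View pics/b4.png

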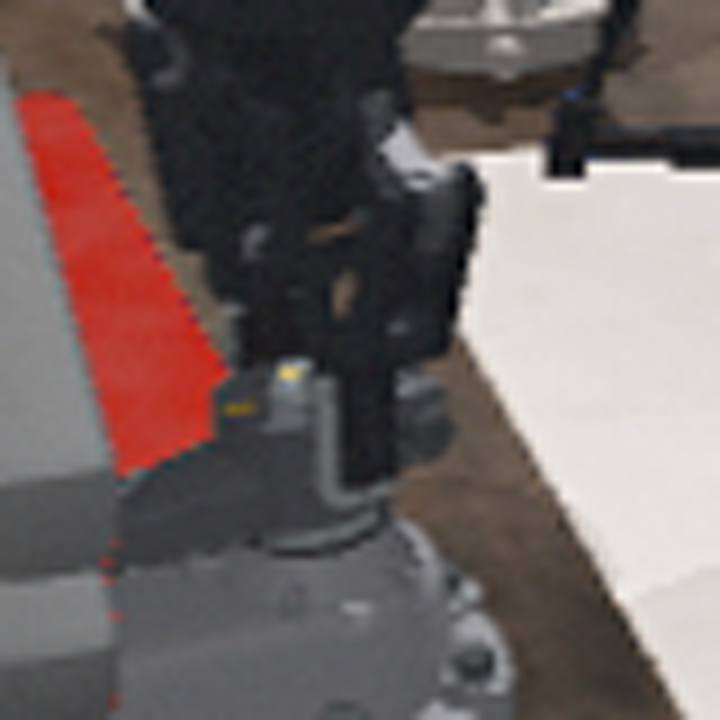

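View pics/b4t.png

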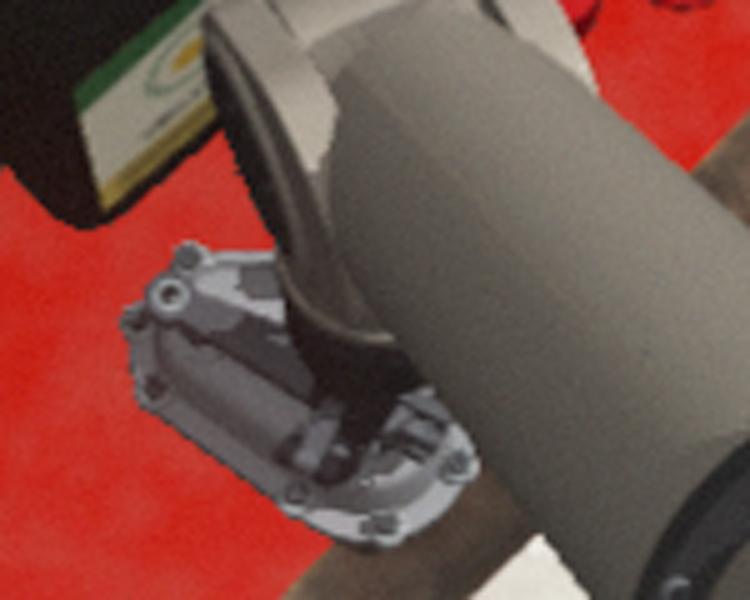

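```bash
python3 - <<'E'
from h import *
C=np.array([.6162,.0276]);a=62.6
while a>34:
    a-=2.0 if a>50 else .8
    x=C-.0015*d2(a)
    env.movel([x[0],x[1],.1377],.05,rot=Q(a));s=env.get_state()
    print('%.1f t%.2f'%(a,s['time']),np.round(s['tcp_pos'],4),np.round(s['force'],1),np.round(s['torque'],2))
    if s['torque'][2]>.95 or np.hypot(*s['force'][:2])>14:break
E
```

```text
60.6 t14.67 [0.6152 0.0264 0.1379] [-3.8 -1.1  5. ] [-0.13  0.58  0.15]
58.6 t14.92 [0.6151 0.0265 0.1379] [-2.5 -0.6  5.3] [-0.17  0.7   0.17]
56.6 t15.17 [0.615  0.0265 0.1379] [-2.9 -0.4  5.9] [-0.12  0.69  0.19]
54.6 t15.42 [0.6149 0.0266 0.1379] [-4.2 -0.7  6.3] [-0.08  0.79  0.14]
52.6 t15.67 [0.6148 0.0267 0.1379] [-2.9 -1.1  6.4] [-0.08  0.81  0.14]
50.6 t15.92 [0.6147 0.0267 0.1379] [-3.4  0.3  5.2] [-0.13  0.83  0.17]
48.6 t16.17 [0.6146 0.0268 0.1378] [-4.8 -0.9  5.6] [-0.01  0.88  0.18]
47.8 t16.42 [0.6146 0.0268 0.1379] [-5.  -0.6  5.9] [-0.06  0.93  0.33]
47.0 t16.67 [0.6146 0.0268 0.1379] [-4.  -0.5  7.3] [-0.06  0.9   0.26]
46.2 t16.92 [0.6146 0.0269 0.1379] [-3.8  0.6  6.4] [-0.    0.86  0.34]
45.4 t17.17 [0.6145 0.0269 0.1379] [-3.7 -0.5  6.7] [-0.06  0.93  0.33]
44.6 t17.42 [0.6145 0.0269 0.1379] [-4.8 -0.2  5.9] [-0.02  0.92  0.27]
43.8 t17.67 [0.6144 0.027  0.1379] [-4.8  0.   5.6] [-0.    0.97  0.28]
43.0 t17.92 [0.6144 0.027  0.1379] [-4.  -0.5  7.1] [-0.07  0.99  0.37]
42.2 t18.17 [0.6144 0.027  0.1379] [-4.8 -0.2  6.6] [-0.07  0.99  0.35]
41.4 t18.42 [0.6143 0.0271 0.1379] [-4.9 -0.3  7.4] [-0.03  0.97  0.55]
40.6 t18.67 [0.6143 0.0272 0.1379] [-4.8 -0.8  6.7] [-0.16  1.    1.22]
```

```bash
python3 - <<'E'
from h import *
p,d=camera('top');crop('s',p,255,95,150,120,5,'c1t')
env.grip(.05);st('open')
env.dwell(.2)
env.movel([.6143,.0272,.26],.15,rot=Q(40.6));st()
p,d=camera('scene');crop('s',p,235,165,80,80,9,'c1')
p,d=camera('top');crop('s',p,255,95,150,120,5,'c2t')
E
```

```text
open t19.02 tcp [0.6154 0.0266 0.1376] F [-0.4 -0.  -0.1] T [ 0.01 -0.   -0.01] op 0.0502
 t20.18 tcp [0.6137 0.027  0.259 ] F [ 0.2  0.3 -0.3] T [-0.03  0.09  0.02] op 0.0495
```

View pics/c1t.png

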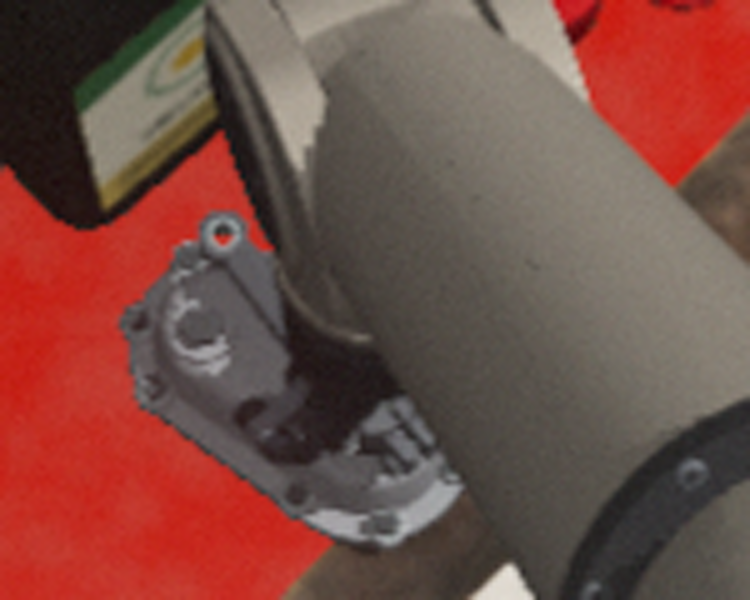

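View pics/c1.png

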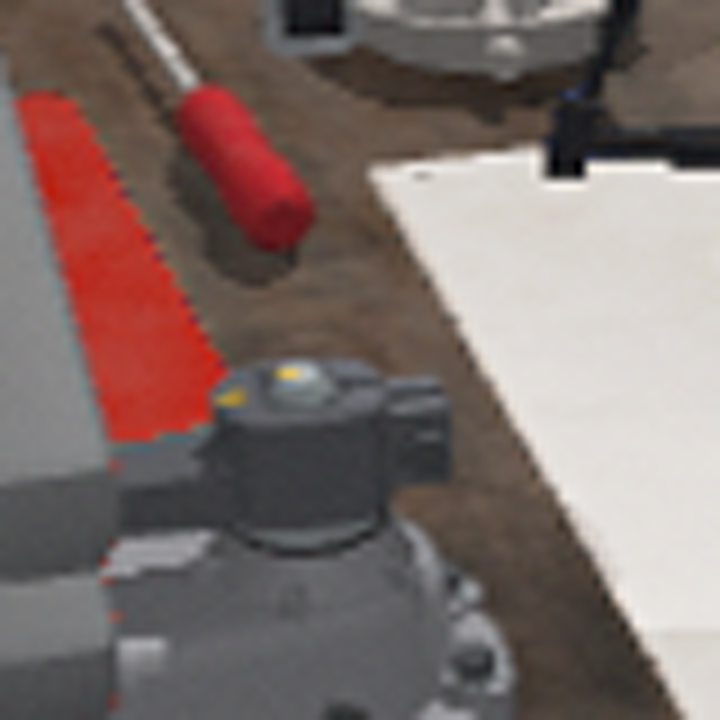

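View pics/c2t.png

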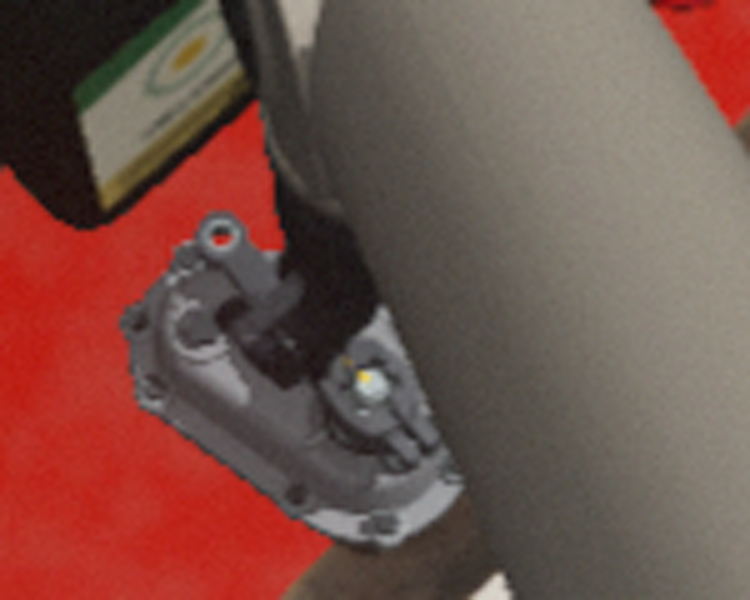

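```bash
python3 - <<'E'
from h import *
env.movel([.6,.02,.36],.25,rot=Q(40.6))
env.reach([.5,-.15,.36],Q(50))
env.reach([.36,-.5,.42],Q(26)); st()
p,d=camera('top');cv2.imwrite('pics/dt.png',p);crop('s',p,270,115,80,75,9,'d1t');np.save('d1.npy',d)
p,d=camera('scene');crop('s',p,235,165,80,80,9,'d1')
D=np.load('d1.npy')
for v in range(164,186,2):print(v,[int(1000*dep('top',u,v,D)[2]) for u in range(314,344,2)])
E
```

```text
t23.07 tcp [ 0.3618 -0.4982  0.4197] F [ 0.5  0.7 -0.1] T [ 0.02  0.   -0.  ] op 0.0499
164 [75, 75, 74, 77, 75, 88, 89, 85, 88, 87, 40, 10, 7, 7, 5]
166 [71, 76, 73, 77, 90, 90, 87, 86, 86, 86, 89, 38, 9, 8, 8]
168 [41, 73, 79, 90, 90, 90, 88, 85, 77, 85, 87, 90, 41, 11, 19]
170 [40, 58, 74, 90, 85, 86, 92, 92, 92, 88, 81, 86, 37, 37, 20]
172 [40, 44, 67, 87, 89, 81, 93, 96, 94, 90, 77, 86, 90, 42, 13]
174 [42, 40, 47, 83, 89, 86, 90, 93, 91, 87, 89, 89, 85, 39, 38]
176 [41, 38, 50, 68, 87, 91, 77, 82, 88, 81, 84, 89, 82, 44, 38]
178 [41, 41, 47, 54, 74, 87, 90, 85, 89, 86, 76, 86, 84, 73, 80]
180 [41, 38, 47, 53, 58, 75, 88, 86, 87, 85, 88, 77, 82, 88, 76]
182 [41, 40, 47, 48, 55, 62, 71, 86, 85, 82, 86, 84, 77, 85, 82]
184 [39, 48, 42, 46, 50, 47, 56, 67, 67, 71, 83, 84, 84, 79, 73]
```

View pics/d1t.png

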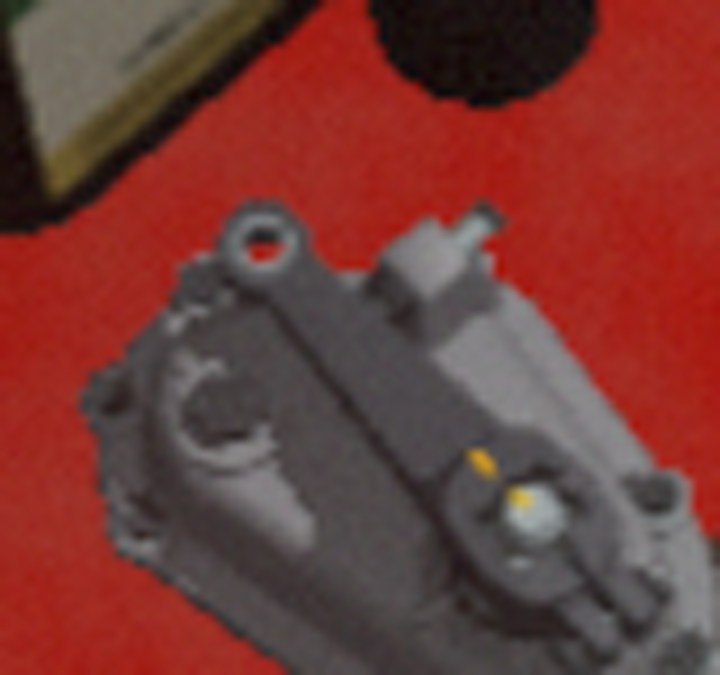

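View pics/dt.png

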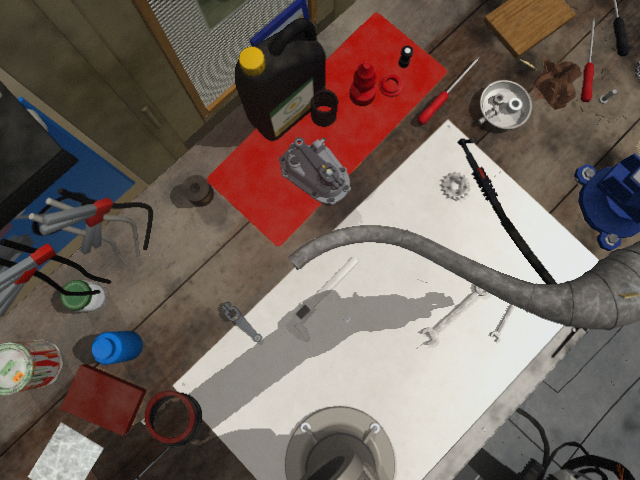

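```bash
python3 - <<'E'
from h import *
for f,u0,v0,k in (('c1t',255,95,5),('c2t',255,95,5),('d1t',270,115,9)):
    p=cv2.imread(f'pics/{f}.png');h=cv2.cvtColor(p,cv2.COLOR_BGR2HSV)
    ex,ey=(int((299-u0)*k),int((141.5-v0)*k));w=3*k
    # bright ring (chamfer) + hole : dark lever disc outline vs red outside: hole = red inside radius 3px
    m=np.zeros(p.shape[:2],np.uint8);cv2.circle(m,(ex,ey),w,255,-1)
    red=cv2.inRange(h,(0,120,60),(12,255,255))&m
    M=cv2.moments(red);x,y=M['m10']/M['m00'],M['m01']/M['m00']
    u,v=u0+(x+.5)/k-.5,v0+(y+.5)/k-.5
    g=cv2.cvtColor(p,cv2.COLOR_BGR2GRAY).astype(float);W=np.clip(g-95,0,None)*(m>0)*(cv2.inRange(h,(0,0,0),(180,90,255))>0)
    yy,xx=np.mgrid[:g.shape[0],:g.shape[1]];x2,y2=(W*xx).sum()/W.sum(),(W*yy).sum()/W.sum()
    u2,v2=u0+(x2+.5)/k-.5,v0+(y2+.5)/k-.5
    print(f,(u,v),onz('top',u,v,.07)[:2],(u2,v2),onz('top',u2,v2,.07)[:2])
E
```

```text
c1t (299.0794520547945, 142.23698630136988) [0.69098901 0.09282668] (np.float64(298.0790853242321), np.float64(140.78481911262799)) [0.69436958 0.09512492]
c2t (298.8423529411765, 142.30235294117648) [0.69082973 0.09335228] (np.float64(298.42236228630634), np.float64(140.53177344154722)) [0.69497226 0.09437093]
d1t (298.8552657004831, 142.3184541062802) [0.69079232 0.09332275] (np.float64(298.26731802565195), np.float64(140.61920093008698)) [0.69476308 0.09471275]
```

```bash
python3 - <<'E'
from h import *
C=np.array([.6155,.0280]);l=d2(41);n=d2(131)
P=lambda k,z:[*(C+.082*l+k*n),z]
env.grip(0.0,20)
env.reach([.5,-.15,.36],Q(80))
env.reach(P(.036,.26),Q(131));st()
env.movel(P(.036,.1350),.12,rot=Q(131),stop_force=6);env.dwell(.2);st()
h=env.movel(P(.010,.1350),.025,rot=Q(131),stop_force=12);s=st(h)
print((s['tcp_pos'][:2]-C)@l,(s['tcp_pos'][:2]-C)@n, s['force'][:2]@n)
p,d=camera('top');crop('s',p,270,115,80,75,9,'e1t')
p,d=camera('scene');crop('s',p,210,145,110,100,7,'e1')
E
```

```text
t26.34 tcp [0.6541 0.1066 0.2604] F [-0.1 -0.4  0.6] T [-0.05 -0.02  0.02] op -0.0001
 t27.73 tcp [0.6541 0.109  0.1357] F [ 0.  -0.1 -0.9] T [-0.01 -0.03  0.04] op -0.0002
True t28.48 tcp [0.6638 0.0975 0.1343] F [-0.3  1.6  1. ] T [ 0.21  0.14 -0.08] op 0.0003
0.0820665290696542 0.020727668164176382 1.4154048131413948
```

View pics/e1.png

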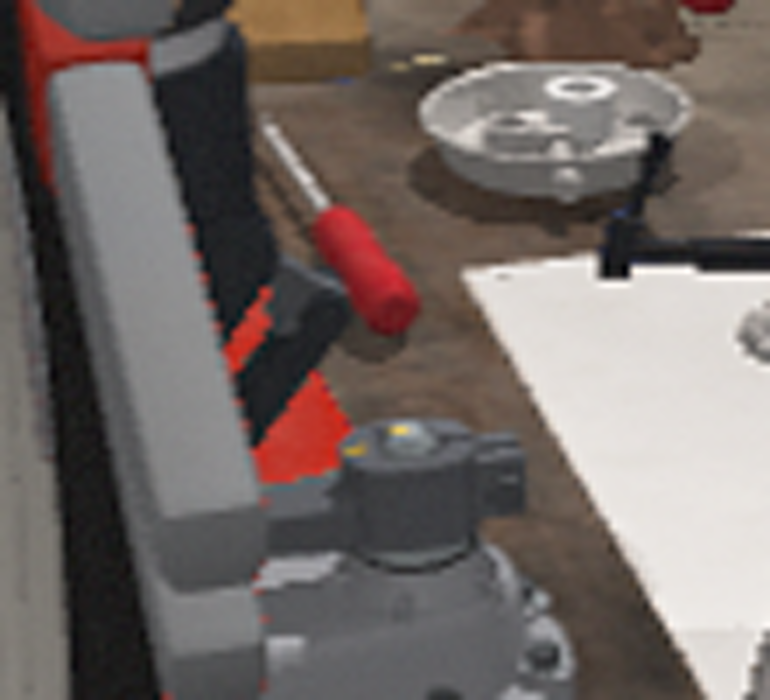

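```bash
python3 - <<'E'
from h import *
C=np.array([.6155,.0280]);l=d2(41);n=d2(131)
P=lambda k,z:[*(C+.082*l+k*n),z]
for k in (.0203,.0197,.0191):
    env.movel(P(k,.1350),.01,rot=Q(131),stop_force=14);env.dwell(.15);s=st(k)
    print(((s['tcp_pos'][:2]-C)@n).round(5), s['force'][:2]@n)
    if s['force'][:2]@n>10:break
env.movel(P(.036,.1350),.06,rot=Q(131));st()
env.movel(P(.036,.26),.15,rot=Q(131))
env.reach([.5,-.15,.36],Q(80))
env.reach([.36,-.5,.42],Q(26)); st()
p,d=camera('top');cv2.imwrite('pics/ft.png',p);crop('s',p,270,115,80,75,9,'f1t')
p,d=camera('scene');crop('s',p,210,145,110,100,7,'f1')
p=cv2.imread('pics/f1t.png');h=cv2.cvtColor(p,cv2.COLOR_BGR2HSV)
m=np.zeros(p.shape[:2],np.uint8);cv2.circle(m,(261,238),27,255,-1)
red=cv2.inRange(h,(0,120,60),(12,255,255))&m;M=cv2.moments(red);x,y=M['m10']/M['m00'],M['m01']/M['m00'];print(270+(x+.5)/9-.5,115+(y+.5)/9-.5)
E
```

```text
0.0203 t29.00 tcp [0.6636 0.0975 0.1347] F [-2.8  2.5 -1.3] T [ 0.65  0.51 -0.08] op -0.0001
0.02087 3.7321696570851066
0.0197 t29.40 tcp [0.6638 0.0974 0.1347] F [-2.3  4.4 -1.4] T [ 0.86  0.76 -0.05] op -0.0002
0.02067 4.826492483308988
0.0191 t29.80 tcp [0.6639 0.0973 0.1347] F [-4.   4.4 -0.6] T [ 0.99  0.86 -0.04] op 0.0001
0.02055 5.930216925156099
 t30.23 tcp [0.654  0.1088 0.1353] F [ 0.3 -0.1 -0.5] T [-0.01 -0.03  0.03] op -0.0002
 t33.85 tcp [ 0.3618 -0.4982  0.4198] F [-0.  -0.3 -0.4] T [ 0.04 -0.01 -0.03] op 0.0003
298.8704031465093 142.3205506391347
```

View pics/f1t.png

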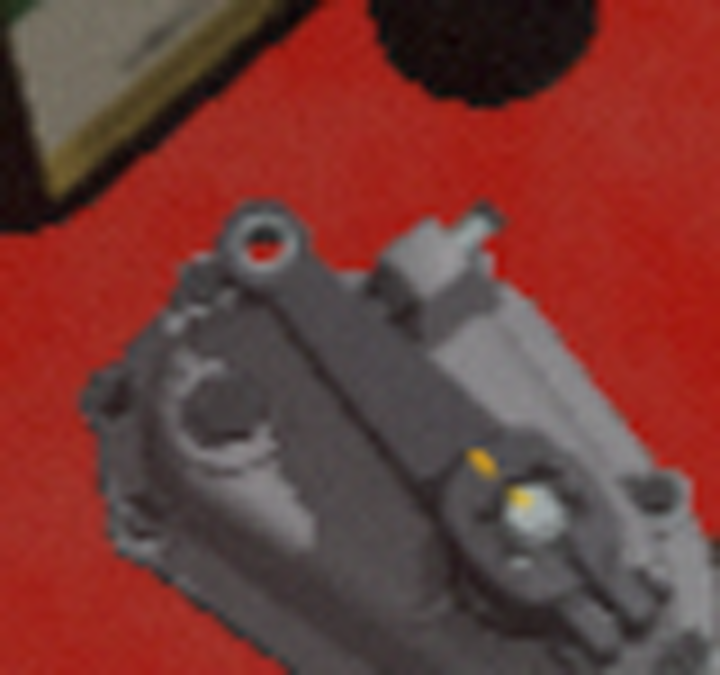

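View pics/f1.png

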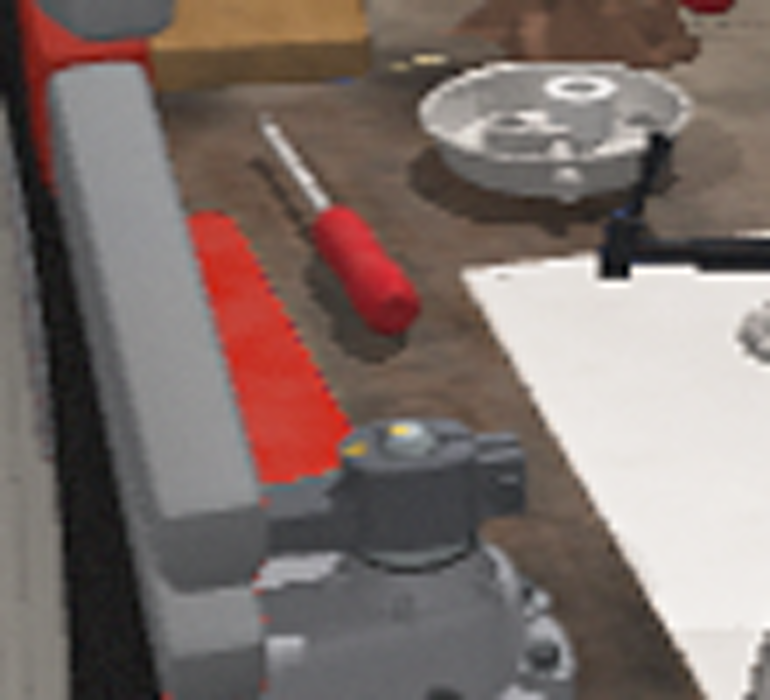

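```bash
python3 - <<'E'
from h import *
C=np.array([.6155,.0280]);l=d2(41);n=d2(131)
P=lambda k,z:[*(C+.082*l+k*n),z]
env.reach([.5,-.15,.36],Q(80))
env.reach(P(.036,.26),Q(131))
env.movel(P(.036,.1350),.12,rot=Q(131),stop_force=6)
env.movel(P(.0225,.1350),.04,rot=Q(131),stop_force=12)
for k in (.0195,.018,.0165,.015,.0135):
    env.movel(P(k,.1350),.01,rot=Q(131),stop_force=14);env.dwell(.1);s=st(k)
    f=s['force'][:2]@n;print(((s['tcp_pos'][:2]-C)@n).round(5), f)
    if f>11:break
env.movel(P(.036,.1350),.06,rot=Q(131))
env.movel(P(.036,.26),.15,rot=Q(131))
env.reach([.5,-.15,.36],Q(80)); st()
p,d=camera('top');cv2.imwrite('pics/gt.png',p);crop('s',p,270,115,80,75,9,'g1t')
p=cv2.imread('pics/g1t.png');h=cv2.cvtColor(p,cv2.COLOR_BGR2HSV)
m=np.zeros(p.shape[:2],np.uint8);cv2.circle(m,(261,238),27,255,-1)
red=cv2.inRange(h,(0,120,60),(12,255,255))&m;M=cv2.moments(red);x,y=M['m10']/M['m00'],M['m01']/M['m00'];print(270+(x+.5)/9-.5,115+(y+.5)/9-.5)
E
```

```text
0.0195 t38.81 tcp [0.6639 0.0974 0.1349] F [-3.   4.5  1. ] T [0.76 0.9  0.02] op 0.0001
0.02066 5.318938337309172
0.018 t39.21 tcp [0.6641 0.0972 0.1348] F [-7.   5.3  2.4] T [ 1.03  1.35 -0.05] op -0.0000
0.0203 8.59507689985636
0.0165 t39.61 tcp [0.6643 0.097  0.1348] F [-8.1  6.5  2.9] T [ 1.38  1.8  -0.07] op -0.0002
0.02007 10.223974480956048
0.015 t40.01 tcp [0.6645 0.0969 0.1347] F [-9.1  7.7  3.8] T [ 1.73  2.3  -0.12] op 0.0002
0.01982 11.771821965135517
 t42.70 tcp [ 0.5006 -0.1487  0.3597] F [ 0.  -0.2 -0.4] T [-0.01 -0.05 -0.01] op -0.0001
298.84601769911507 142.29262536873156
```

View pics/gt.png

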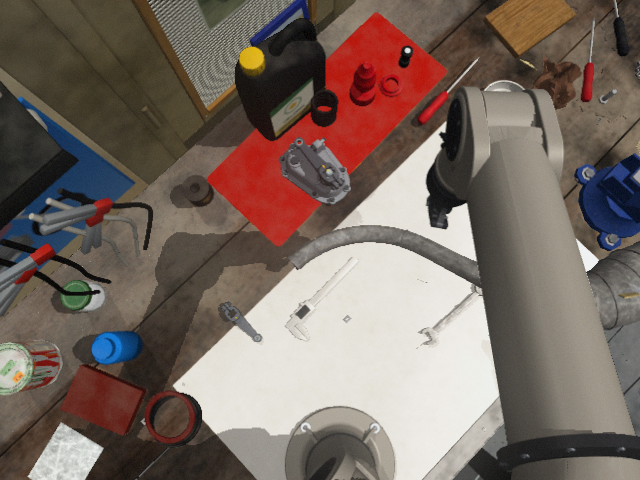

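The lever held at the stop under 11.8 N pushed at 82 mm from the shaft (about 0.97 Nm, against 0.45 Nm shaft friction) and did not move. The last top view shows it on the cover with its eye at (299,142). The robot is clear, and the small lever (240,322) and grease pot (196,192) look undisturbed.

```bash
python3 - <<'E'
from h import *
job.job_done();st()
E
```

```text
the job is handed in; nothing more can be done
the job is handed in; nothing more can be done
```

The larger selector lever is fitted on the shaft, seated on the shoulder, and swung against the stop screw. I let go there and handed the job in at about 43 s of the 72 s allowed.

- **Fitting:** I gripped the lever by its boss flats and set it over the nose. It rested on the splines, then slipped in at about 61–62° (world yaw). From there it slid to the shoulder with about 7 N showing, and my stop limits allowed at most 15 N.
- **Swing:** I turned the lever clockwise with the shaft to about 41°. There the torque jumped from 0.35 to 1.22 Nm, which marks the stop. I then released and backed off.
- **Seating check:** The tool was about 0.7 mm above the predicted fully home height. After release, depth readings on the boss top averaged about 88 mm, as expected for home. They are noisy by about 3 mm. The nose stood out above the boss, and both yellow marks were in line.
- **Stop check:** The lever eye shifted by about 0.5 mm (0.2 px) when I let go. So I pushed the lever towards the stop with closed fingers, up to about 12 N. The eye stayed put to within 0.03 px, so I take it to be resting on the screw. The screw tip itself is hidden from both cameras.
- **Other things:** The small lever and grease pot look unmoved in the last top view. The sprocket was hidden behind the arm in that picture, but looked unmoved in the top view at about 23 s.

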